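# Put the tray of chocolate tubs in the display case and shut the sash

### The job

Put the tray that carries the two lidded tubs away in the clear display case: raise the case's sliding sash most of the way up, slide the tray in along the table until it is wholly inside, then lower the sash until it is fully shut. Keep the tubs standing upright on the tray, do not let the sash slam, and leave the other things on the table where they are.

Things in the scene. Friction and masses are not known exactly. Their poses are not given: they have to be found in the camera images.
- case: Fixed clear case with a clear roof and no floor (it stands on the table), open only at its mouth. Origin on the table, mid-mouth, in the sash's plane; +y points straight out of the mouth, x along it. mm: inside x -127 to 127, y 0 back to -282; roof underside z 151, top 160, front edge y -20; mouth 242 wide between two aluminium guide posts 18 by 30, 315 tall, at x -130 and 130
- sash (a joint): height of the sash above shut, m: 0 shut (lower edge 3 mm above the table), 0.155 fully up (lower edge at 158 mm). The sash is a clear pane 242 mm wide, 152 high, 10 thick, with aluminium rails along its top and bottom, in the case's mouth. Stiff slide: it stays where it is left; about 12 N lifts it, about 4 N pushes it down
- sash_grip (a point): middle of the sash's steel handle: a round bar 14 mm thick, 120 mm long, parallel to the case's x axis, 30 mm above the sash's top edge on a leg at each end; it can be pinched from above, across the bar. It is 185 mm above the table when the sash is shut and rises with the sash
- tray: Loose white plastic tray, 0.3 to 0.5 kg, 140 mm wide (x) by 180 mm long (y), rim 14 mm high, walls and floor 5 mm thick. Origin at the centre of its underside. At the middle of its +y end stands a grip fin; its +y end starts out facing roughly away from the case's mouth
- tray_grip (a point): gripping point on the tray's upright fin: the fin is 12 mm thick (tray x), 40 mm long (tray y from 50 to 90 mm) and its top is 62 mm above the table; this point lies at tray (0, 70, 45) mm, on its mid-plane, 17 mm under its top. The gripper can hold it across tray x, upright or leaning back towards +y
- tub_a: lidded tub of dark chocolate with a white lid, 63 mm across, 63 mm high, 0.09 to 0.18 kg, standing loose on the tray's floor at about (-35, -37) mm from the tray's centre; origin at the centre of its underside, z up its axis
- tub_b: the second tub, the same, at about (35, -37) mm from the tray's centre
- bowl: steel bowl, 140 mm across, 60 high; leave alone. Origin at the centre of its underside, as for all those below
- jar: amber glass jar, 72 mm across, 110 high; leave alone
- cup: tall white plastic cup, 84 mm across, 100 high; leave alone
- spatula: spatula 240 mm long, lying between the robot and the tray, to the left; leave alone
- empty_tray: empty white tray without a fin, 160 by 220 mm, 20 high, at the left; leave alone
- mould: grey chocolate mould, 110 by 200 mm, 18 thick; leave alone
- mug: blue mug, 80 mm across, 90 high; leave alone
Things that resemble listed ones, but are neither listed nor needed, are in the scene too. Leave any orange or red look-alike of the tub_a alone.

How it is judged:
On the way, in this order (a step that is already met when the one before it is completed fails the run):
1. the sash is raised by at least 100 mm (value of joint sash above 0.1 m), for 0.2 s.
2. the tray, with both tubs standing on it, is inside the case while the sash is still up (y of tray in the frame of case below -0.08 m and x of tray in the frame of case between -0.1 and 0.1 m and height (world z) of tray below 0.012 m and angle between each of tub_a, tub_b's own z axis and vertical below 0.15 rad and z of each of tub_a, tub_b in the frame of tray below 0.015 m and horizontal distance between each of tub_a, tub_b and tray below 0.1 m and value of joint sash above 0.07 m), for 0.2 s.
At the end, for the whole second after the job is handed in: The sash is shut to within 6 mm; the tray lies flat on the table inside the case (its centre at least 80 mm behind the sash and within 100 mm of the case's middle line), at rest, with both tubs upright within 0.15 rad and standing on its floor (y of tray in the frame of case below -0.08 m and x of tray in the frame of case between -0.1 and 0.1 m and height (world z) of tray below 0.012 m and angle between each of tub_a, tub_b's own z axis and vertical below 0.15 rad and z of each of tub_a, tub_b in the frame of tray below 0.015 m and horizontal distance between each of tub_a, tub_b and tray below 0.1 m and value of joint sash below 0.006 m and linear speed of each of tray, tub_a, tub_b below 0.01 m/s); the robot touches nothing.
It fails at once if a tub is tipped over (angle between any of tub_a, tub_b's own z axis and vertical above 0.5 rad).
It fails at once if the sash is slammed down (faster than 0.5 m/s) (velocity of joint sash below -0.5 m/s).
It fails at once if a bystander is moved by more than 30 mm (distance of any of bowl, jar, cup, spatula, empty_tray, mould, mug from where it was at the start of the episode above 0.03 m).
It also fails if it takes over 72 s, if anything falls off the work surface, if the arm or the gripper's body presses on something with over 40 N, if the wrist force passes 120 N, or if a joint passes its speed limit or range.

### The arm

A 6-joint arm with a two-finger parallel gripper is mounted at the origin on the work surface. World frame = base frame: x ahead of the robot, y to its left, z up, the work surface at z = 0. Lengths are in m, angles in rad, forces in N, time in s.
With the tool pointing down it reaches from about 0.425 to 0.95 m from the base axis. Payload 3.5 kg.
Tool frame: the origin (TCP) lies at the very end of the fingers, on their centre line; the grasp point (between the pads) lies 19 mm behind it; z points along the fingers, y is the line along which they close (so a half turn about z gives the same grasp; the last joint's range is limited). The gripper opens to 85 mm and grips with 20 to 120 N. Pads are 22 mm wide; open, the fingers measure 114 mm over their backs; the gripper's body (76 mm by 85 mm) begins 54 mm behind the grasp point. The pads swing forward as they close: fully open they stand 13 mm farther back than shut.
Start: joints at [1.172, 0.286, 1.577, -0, 1.279, -0.15], TCP at [0.166, 0.654, 0.231] pointing down, gripper open.
Joint ranges: [-2.77, 2.77], [-0.9, 2.22], [0.21, 2.48], [-1.53, 4.67], [0.24, 2.81], [-2.84, 2.84]. Speed limits (rad/s): [2.79, 2.79, 3.14, 3.14, 3.14, 3.14].

### API

Orientations are given as a unit quaternion [x, y, z, w].
In Python, from plant import get_state, read_camera, sign_off, recognise gives the robot as it stands.
- The arm moves only by the tool arm_command, never from a script. Its argument "steps" is a list of rows, each an object with "translation": the shift along the tool's x, y, z scaled (see below), a list of three; "twist": the turn, a rotation vector about the tool's x, y, z scaled (see below), a list of three; "fingers": the opening, from -1 (shut) to 1 (fully open). In form: [{"translation": [x, y, z], "twist": [rx, ry, rz], "fingers": fingers}, ...]. A call has 1 to 5 rows; each row is the pose to reach, as a shift and turn from the pose commanded when the call began, along the tool's axes at that moment; what a row does not reach only later rows make up. The controller multiplies each number of a shift by 75 cm and each number of a turn by 60 degrees. A row lasts 1/8 s, in which the tool goes at most 62.5 mm and 10.7 degrees, less where a joint would pass 70% of its speed; a pose out of reach is approached as far as the arm can. A call with a number of a shift or a turn outside -1 to 1 is refused whole. A call with a gripper value outside its range is refused whole. The fingers move at their own pace and stop on an object; "grip_force" is the grip in N (left out, the last holds). Time passes only in rows, so rows that repeat a pose let the fingers close. It gives the time, the measured TCP pose, the force, the opening and the grip force at its end, in the units of the state.
- get_state(): the state, without advancing time (a new reading comes with each control period).
- read_camera(name): name is "side" or "top"; returns a dict with "pixels" (384x512x3 uint8, red, green, blue), "K" (3x3 intrinsics, pixels), "R" (3x3) and "t" (3): a world point X has camera coordinates R X + t. Camera axes: x right, y down, z forward; pixel columns grow to the right and rows downward; lengths in m; the calibration is good to about 2 mm. A picture is of the moment at which its call begins. There is no depth.
- sign_off(): hands the job in; it is judged then, once.
Trained networks look in a picture, given as the dict that the camera call returned (one of the last four; its "shot" number tells which), for a name from the list of things; names that differ only in an ending like _2 or _b are one class to them, and where a whole thing is asked for, a point or a joint stands for the part that bears it (a point fixed in the world has none). Each returns a list of dicts, best first, with "conf" (0 to 1); they miss things now and then, are a little off and sometimes report something else, mostly with a low value. They report only what shows in the picture. A call takes as long as a camera call. They do not tell look-alikes from the thing itself.
- recognise(picture, query): "point" ([row, column] in pixels, amid what is visible of it).
The state is a dict: "time": time; "qpos": joint angles; "dq": joint speeds; "joint_efforts": joint torques, N m; "eef_pos": TCP position; "tcp_rot": TCP orientation; "contact_force": force on the tool from outside, world axes, zero at the start; "wrist_torque": the same for the moment, N m; "opening": opening from 0.0 (shut) to 1.0 (fully open); "finger_force": force on a finger pad.
Only numpy, scipy, OpenCV 4.12 (cv2) and the standard library are available. Lean on these libraries where they do the work, as an engineer would, in place of code of your own. Each camera call takes 0.05 s, during which the arm holds its last target. There are 200 camera calls.

## Working session

There is one attempt and no reset: what is moved stays moved. The work goes in short steps, Python scripts to look and compute and a tool call to move; the robot and the scene stay as the last step left them, time stands still between calls to the robot, and variables do not carry over. Pictures are saved under pics/ and viewed, at most 10 in all, crops included, and the job is handed in when it is done.

Besides the shell and the picture viewer there is one more tool, called as name(argument=value, ...) on one line, values as JSON. arm_command: Moves the arm, as the interface text tells. Shifts and turns lie within -1 to 1; 1 stands for 75 cm of shift or 60 degrees of turn. Its arguments: {"type":"object","properties":{"steps":{"type":"array"},"grip_force":{"type":"number"}},"required":["steps"]}

```bash
mkdir -p pics; cat > h.py <<'E'
import numpy as np, cv2
from plant import get_state, read_camera, sign_off, recognise
def proj(c,X):
    p=c["K"]@(c["R"]@np.asarray(X,float).T+c["t"][:,None]); return (p[:2]/p[2]).T
def onz(c,rc,z):
    d=c["R"].T@np.linalg.inv(c["K"])@np.array([rc[1],rc[0],1.]); o=-c["R"].T@c["t"]
    return o+d*(z-o[2])/d[2]
def tri(c1,p1,c2,p2):
    A=[];b=[]
    for c,p in((c1,p1),(c2,p2)):
        d=c["R"].T@np.linalg.inv(c["K"])@np.array([p[1],p[0],1.]);d/=np.linalg.norm(d);o=-c["R"].T@c["t"]
        M=np.eye(3)-np.outer(d,d);A.append(M);b.append(M@o)
    return np.linalg.solve(sum(A),sum(b))
E
python3 - <<'E'
from h import *
s=get_state();print(s)
for n in("top","side"):
    c=read_camera(n); c["t"]=np.asarray(c["t"]);c["R"]=np.asarray(c["R"])
    cv2.imwrite(f"pics/{n}0.png",cv2.resize(c["pixels"][:,:,::-1],(800,600)))
    np.savez(f"{n}0.npz",**{k:c[k] for k in("pixels","K","R","t")})
    print(n,"cam at",-c["R"].T@c["t"], c["R"][2],c["K"][0])
    for q in("sash_grip","sash","case","tray_grip","tray","tub_a"):
        print(q,[(np.round(r["point"],1).tolist(),round(r["conf"],2),np.round(onz(c,r["point"],{"sash_grip":.185,"tray_grip":.045,"tub_a":.063}.get(q,0)),3).tolist()) for r in recognise(c,q)[:4]])
E
```

```text
{'time': 0.0, 'qpos': array([ 1.17200134e+00,  2.87196224e-01,  1.57818029e+00,  2.84883416e-05,
        1.27858542e+00, -1.50019657e-01]), 'dq': array([-0.00060157,  0.00079434,  0.00194828,  0.0005796 , -0.0020931 ,
       -0.00074609]), 'joint_efforts': array([ 9.84156250e-04, -4.05979657e+01, -2.92625803e+01, -4.70515727e-05,
        5.90561220e-03, -4.99210870e-06]), 'eef_pos': array([0.16591725, 0.65361606, 0.22992502]), 'tcp_rot': array([ 1.24071153e-01,  9.92272617e-01, -1.13662398e-03, -3.34135189e-04]), 'contact_force': array([-0.51819018,  0.63582417, -0.7670445 ]), 'wrist_torque': array([-0.01197324,  0.00114953, -0.01774322]), 'finger_force': 0.0, 'opening': 0.9978611479570725}
top cam at [ 0.23289845 -0.06216034  1.52047772] [ 0.18620771  0.02020547 -0.98230261] [446.46333081   0.         254.03024799]
sash_grip [([173.2, 266.9], 0.78, [0.552, -0.073, 0.185])]
sash [([174.0, 268.8], 0.62, [0.594, -0.081, -0.0]), ([125.1, 239.3], 0.44, [0.772, 0.026, 0.0])]
case [([190.4, 311.1], 0.6, [0.537, -0.228, 0.0])]
tray_grip [([198.3, 182.9], 0.96, [0.495, 0.208, 0.045]), ([184.
[... 315 characters left out ...]
.147, 0.063])]
side cam at [ 0.94919424 -1.0314232   0.98760695] [-0.31881473  0.71102891 -0.62673365] [408.88731511   0.         257.28324672]
sash_grip [([183.4, 264.2], 0.92, [0.559, -0.108, 0.185])]
sash [([180.0, 263.2], 0.93, [0.457, 0.123, 0.0])]
case [([224.4, 242.0], 0.9, [0.486, -0.132, -0.0]), ([273.6, 147.7], 0.48, [0.311, -0.436, 0.0]), ([122.5, 286.7], 0.47, [0.389, 0.572, -0.0])]
tray_grip [([160.0, 287.2], 0.71, [0.518, 0.226, 0.045])]
tray [([160.5, 285.3], 0.7, [0.491, 0.279, 0.0])]
tub_a [([234.9, 321.8], 0.94, [0.765, -0.135, 0.063]), ([155.6, 244.7], 0.65, [0.36, 0.166, 0.063]), ([171.7, 287.5], 0.64, [0.553, 0.131, 0.063]), ([165.7, 272.2], 0.63, [0.486, 0.144, 0.063])]
```

View pics/top0.png

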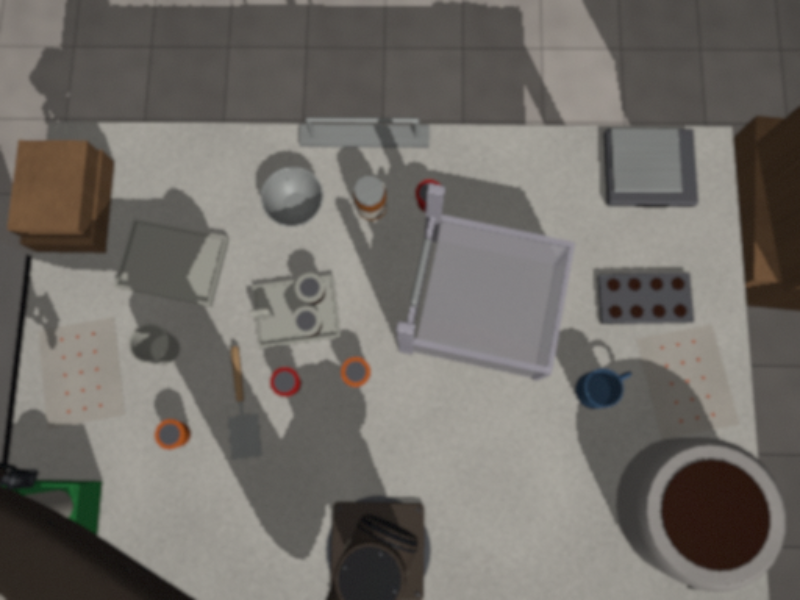

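View pics/side0.png

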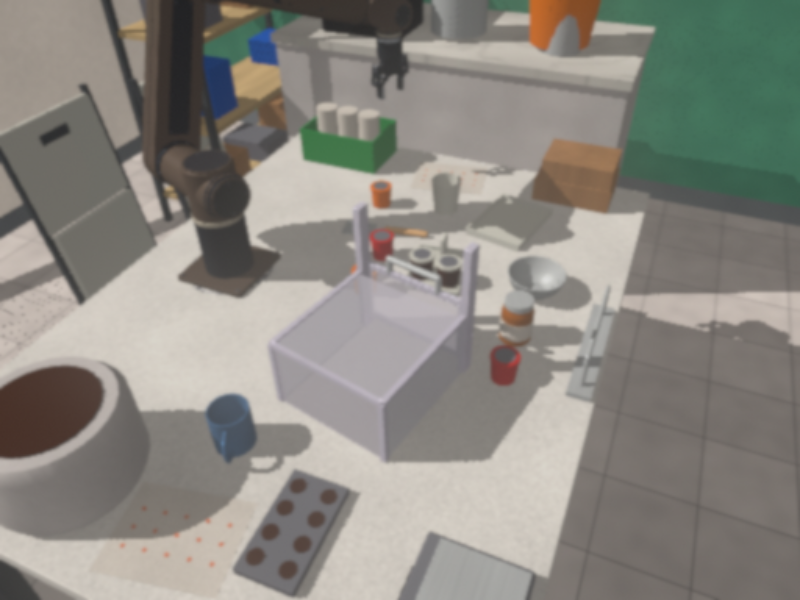

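The top view shows the case's posts at about (435,195) and (406,340), with the mouth facing left. The tray is at about (294,307) with its fin at (262,295). The side view shows the handle at (413,268), between posts at (362,235) and (470,285). The sash is down. I'll fit the poses next and check them with overlays.

```bash
cat >> h.py <<'E'
def load(n): return dict(np.load(n+".npz"))
def T(p,P):
    c,s=np.cos(p[2]),np.sin(p[2]);P=np.asarray(P,float)
    return np.c_[p[0]+c*P[:,0]-s*P[:,1],p[1]+s*P[:,0]+c*P[:,1],P[:,2]]
CASE=[[(-.13,0,.315),(-.13,0,0)],[(.13,0,.315),(.13,0,0)],[(-.06,0,.185),(.06,0,.185)],[(-.13,-.02,.16),(-.13,-.285,.16),(.13,-.285,.16),(.13,-.02,.16)],[(-.13,-.285,0),(-.13,-.285,.16)]]
TRAY=[[(-.07,-.09,.014),(.07,-.09,.014),(.07,.09,.014),(-.07,.09,.014),(-.07,-.09,.014)],[(0,.05,.062),(0,.09,.062),(0,.09,.014)],[(-.035,-.037,.063),(.035,-.037,.063)]]
def overlay(n,c,pc,pt,box,sc,out):
    r0,r1,c0,c1=box;im=cv2.resize(c["pixels"][r0:r1,c0:c1,::-1],None,fx=sc,fy=sc,interpolation=cv2.INTER_CUBIC)
    for p,L,col in((pc,CASE,(0,0,255)),(pt,TRAY,(0,200,0))):
        if p is None: continue
        for l in L:
            q=(proj(c,T(p,l))-[c0-.5,r0-.5])*sc
            cv2.polylines(im,[q.astype(np.int32)],False,col,1)
    cv2.imwrite(out,im)
E
python3 - <<'E'
from h import *
from scipy.optimize import least_squares
t,s=load("top0"),load("side0")
k=1/1.5625
# (3D, view px, cam)
cc=[((-.13,-.285,.16),(548,375),t),((.13,-.285,.16),(572,242),t),((.13,-.02,.16),(441,217),t),((0,0,.185),(266.9/k,173.2/k),t),((0,0,.185),(264.2/k,183.4/k),s),((-.13,0,.315),(361,207),s),((.13,0,.315),(471,247),s),((-.13,0,.315),(406,330),t),((.13,0,.315),(436,190),t)]
tt=[((-.07,.09,.014),(259,342),t),((.07,.09,.014),(251,280),t),((.07,-.09,.014),(331,273),t),((-.07,-.09,.014),(339,334),t),((.035,-.037,.063),(309,288),t),((-.035,-.037,.063),(305,320),t),((-.035,-.037,.063),(420,258),s),((.035,-.037,.063),(448,264),s)]
def fit(L,p0):
    f=lambda p:np.concatenate([proj(c,T(p,[X]))[0]-np.array(v)*k for X,v,c in L])
    r=least_squares(f,p0,loss="soft_l1");print(np.round(r.x,4),np.round(r.fun.reshape(-1,2),1).tolist());return r.x
pc=fit(cc,[.555,-.09,-.2]);pt=fit(tt,[.51,.17,0.])
np.savez("pose0.npz",pc=pc,pt=pt)
overlay("t",t,pc,pt,(100,250,145,375),3.4,"pics/ov_t.png")
overlay("s",s,pc,pt,(120,300,165,325),3.3,"pics/ov_s.png")
E
```

```text
[ 0.5468 -0.0783 -0.2031] [[0.5, -2.9], [-0.1, 1.3], [1.1, 0.1], [1.7, 1.7], [0.1, -6.2], [-1.0, -2.1], [0.2, -1.1], [-0.7, -1.9], [-0.1, -0.9]]
[0.5047 0.1916 0.1137] [[-1.4, 1.1], [1.3, 0.9], [1.8, 0.3], [-0.0, 1.0], [-0.6, -1.0], [3.5, -0.9], [1.2, -1.0], [1.0, -1.9]]
```

View pics/ov_t.png

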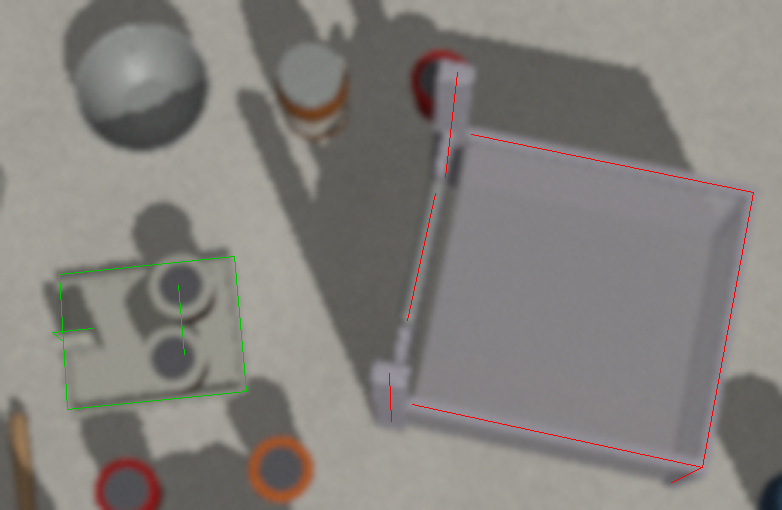

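View pics/ov_s.png

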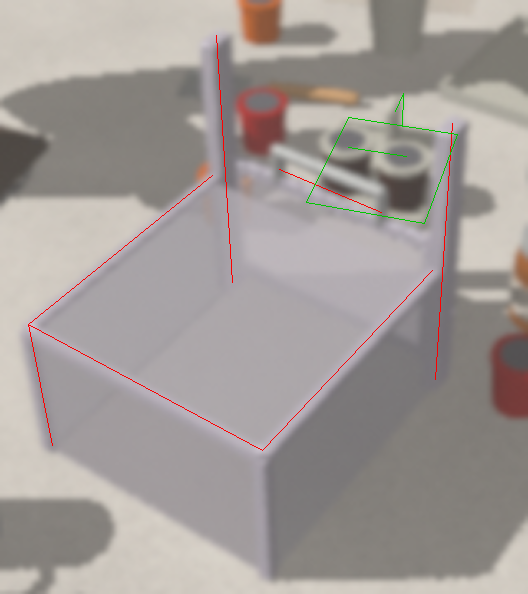

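The overlays sit on the posts and roof in both views. The exception is the handle: in the side view the real bar is about 20 crop pixels higher than predicted, at (275,152)-(383,190). The sash may already be slightly up, so I'll fit its height together with the case pose, and zoom in on the handle from above.

```bash
python3 - <<'E'
from h import *
from scipy.optimize import least_squares
t,s=load("top0"),load("side0")
tc=lambda u,v:((u/3.4+145-.5),(v/3.4+100-.5)); sc=lambda u,v:(u/3.3+165-.5,v/3.3+120-.5)
L=[((-.13,0,.315),tc(391,375),t),((.13,0,.315),tc(456,72),t),((-.13,-.288,.16),tc(703,468),t),((.13,-.288,.16),tc(754,192),t),
((-.13,0,.315),sc(216,42),s),((.13,0,.315),sc(455,127),s),((.13,-.288,.16),sc(265,455),s),((-.13,-.288,.16),sc(28,328),s),((.13,-.288,0),sc(268,578),s),((-.13,-.288,0),sc(50,447),s)]
f=lambda p:np.concatenate([proj(c,T(p,[X]))[0]-v for X,v,c in L])
r=least_squares(f,[.547,-.078,-.2]);pc=r.x;print(np.round(pc,4),np.round(r.fun.reshape(-1,2),1).tolist())
H=[((-.06,0),sc(275,152),s),((.06,0),sc(383,190),s)]
for h in (0,.01,.02,.03): print(h,[np.round(proj(c,T(pc,[(x[0],0,.185+h)]))[0]-v,1).tolist() for x,v,c in H], np.round(proj(t,T(pc,[(0,0,.185+h)]))[0],1))
print(tri(t,(173.2,266.9),s,(183.4,264.2)))
L=[((-.07,.09,.014),tc(68,409),t),((.07,.09,.014),tc(58,276),t),((.07,-.09,.014),tc(234,254),t),((-.07,-.09,.014),tc(246,388),t)]
r=least_squares(f,[.505,.19,.11]);pt=r.x;print(np.round(pt,4),np.round(r.fun.reshape(-1,2),1).tolist())
np.savez("pose0.npz",pc=pc,pt=pt)
print("tray grip",T(pt,[(0,.07,.045)]),"fin px",proj(t,T(pt,[(0,.07,.062)])))
im=cv2.resize(t["pixels"][145:230,250:300,::-1],None,fx=7,fy=7,interpolation=cv2.INTER_CUBIC);cv2.imwrite("pics/hz.png",im)
E
```

```text
[ 0.5477 -0.0785 -0.1997] [[-0.1, -0.7], [0.2, -0.2], [1.2, -0.4], [0.7, -0.2], [0.2, -1.7], [-0.4, -1.0], [-0.7, -0.4], [-0.2, -0.1], [0.2, -0.8], [0.4, 0.4]]
0 [[1.5, 5.5], [-0.2, 6.8]] [268.6 174.6]
0.01 [[1.4, 3.0], [-0.2, 4.3]] [268.7 173.9]
0.02 [[1.3, 0.5], [-0.1, 1.8]] [268.7 173.1]
0.03 [[1.2, -2.0], [-0.0, -0.8]] [268.8 172.4]
[ 0.55221723 -0.07655379  0.16205615]
[0.5061 0.1922 0.1315] [[0.1, 0.2], [-0.1, -0.5], [-0.3, -0.0], [0.2, 0.3]]
tray grip [[0.49694378 0.26162387 0.045     ]] fin px [[165.86970319 196.74413739]]
```

View pics/hz.png

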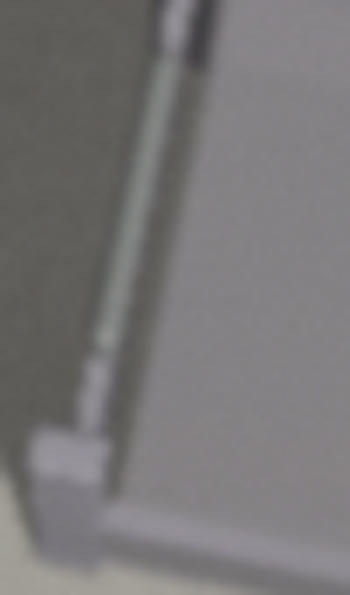

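The bar fits a sash height of about +20 to 25 mm: centre near (0.548,-0.079), z about 0.207. In the zoom it runs from (172,60) to (103,352), along the case's x axis. Next I'll work out the approach.

```bash
cat >> h.py <<'E'
from scipy.spatial.transform import Rotation as Ro
pc=pt=None
try: z_=np.load("pose0.npz");pc=z_["pc"];pt=z_["pt"]
except Exception: pass
def toolR(yaw,lean=0.,flip=False):
    """tool z down leaning: top of tool towards frame +y by lean (closing axis = frame x)."""
    # frame axes: ex=(cos,sin), ey=(-sin,cos)
    ex=np.array([np.cos(yaw),np.sin(yaw),0]);ey=np.array([-np.sin(yaw),np.cos(yaw),0])
    z=-np.cos(lean)*np.array([0,0,1.])-np.sin(lean)*ey
    y=-ex if flip else ex
    return np.c_[np.cross(y,z),y,z]
def go(pos,R=None,s=None):
    s=s or get_state();R0=Ro.from_quat(s["tcp_rot"]).as_matrix()
    d=R0.T@(np.asarray(pos)-s["eef_pos"])/.75
    w=Ro.from_matrix(R0.T@(R0 if R is None else R)).as_rotvec()/np.deg2rad(60)
    print("translation",np.round(d,4).tolist(),"twist",np.round(w,3).tolist(),"rows",round(np.linalg.norm(d)*.75/.0625,1),round(np.linalg.norm(w)*60/10.7,1))
def st():
    s=get_state();print(round(s["time"],2),"pos",np.round(s["eef_pos"],4),"q",np.round(s["qpos"],2),"F",np.round(s["contact_force"],1),"open",round(s["opening"],3),"ff",s["finger_force"])
E
python3 - <<'E'
from h import *
st();print(get_state()["tcp_rot"])
yaw=pc[2]
R=toolR(yaw+np.pi/2)   # closing along case y
go([.5477,-.0785,.38],R)
E
```

```text
0.7 pos [0.1662 0.6542 0.2314] q [ 1.17  0.29  1.58  0.    1.28 -0.15] F [0.3 0.5 0.1] open 1.0 ff 0.0
[1.24060643e-01 9.92274636e-01 6.40340046e-05 1.46825818e-05]
translation [-0.7336, -0.8216, -0.1982] twist [0.0, 0.0, -0.047] rows 13.4 0.3
```

arm_command(steps=[{"translation":[0,0,-0.1],"twist":[0,0,0],"fingers":1},{"translation":[-0.7336,-0.8216,-0.1982],"twist":[0,0,-0.047],"fingers":1},{"translation":[-0.7336,-0.8216,-0.1982],"twist":[0,0,-0.047],"fingers":1},{"translation":[-0.7336,-0.8216,-0.1982],"twist":[0,0,-0.047],"fingers":1},{"translation":[-0.7336,-0.8216,-0.1982],"twist":[0,0,-0.047],"fingers":1}])

```text
time: 1.32
eef_pos: [0.2816, 0.4319, 0.3202]
tcp_rot: [0.099, 0.995, 0.0, 0.0]
contact_force: [-0.0, 0.1, 0.2]
opening: 0.999
finger_force: 0.0
```

```bash
python3 - <<'E'
from h import *
st();go([.5477,-.0785,.38],toolR(pc[2]+np.pi/2))
E
```

```text
1.32 pos [0.2816 0.4319 0.3202] q [ 0.8  -0.13  1.86 -0.    1.41 -0.58] F [-0.   0.1  0.2] open 0.999 ff 0.0
translation [-0.4824, -0.5969, -0.0797] twist [0.001, 0.001, 0.001] rows 9.3 0.0
```

arm_command(steps=[{"translation":[-0.4824,-0.5969,-0.0797],"twist":[0,0,0],"fingers":1},{"translation":[-0.4824,-0.5969,-0.0797],"twist":[0,0,0],"fingers":1},{"translation":[-0.4824,-0.5969,-0.0797],"twist":[0,0,0],"fingers":1},{"translation":[-0.4824,-0.5969,-0.0797],"twist":[0,0,0],"fingers":1},{"translation":[-0.4824,-0.5969,-0.0797],"twist":[0,0,0],"fingers":1}])

```text
time: 1.95
eef_pos: [0.4251, 0.1561, 0.3527]
tcp_rot: [0.1, 0.995, 0.0, 0.001]
contact_force: [1.0, -0.4, -0.3]
opening: 1.002
finger_force: 0.0
```

```bash
python3 - <<'E'
from h import *
st();go([.5477,-.0785,.38],toolR(pc[2]+np.pi/2))
E
```

```text
1.95 pos [0.4251 0.1561 0.3527] q [ 0.13 -0.29  1.94  0.    1.5  -1.24] F [ 1.  -0.4 -0.3] open 1.002 ff 0.0
translation [-0.2223, -0.2742, -0.0362] twist [0.001, 0.001, 0.0] rows 4.3 0.0
```

arm_command(steps=[{"translation":[-0.2223,-0.2742,-0.0362],"twist":[0,0,0],"fingers":1},{"translation":[-0.2223,-0.2742,-0.0362],"twist":[0,0,0],"fingers":1},{"translation":[-0.2223,-0.2742,-0.0362],"twist":[0,0,0],"fingers":1},{"translation":[-0.2223,-0.2742,-0.0362],"twist":[0,0,0],"fingers":1},{"translation":[-0.2223,-0.2742,-0.0362],"twist":[0,0,0],"fingers":1}])

```text
time: 2.58
eef_pos: [0.5481, -0.0798, 0.3791]
tcp_rot: [0.102, 0.995, -0.0, -0.0]
contact_force: [0.2, 1.0, 0.6]
opening: 1.0
finger_force: 0.0
```

```bash
python3 - <<'E'
from h import *
st();go([.5477,-.0785,.189],toolR(pc[2]+np.pi/2))
E
```

```text
2.58 pos [ 0.5481 -0.0798  0.3791] q [-0.33 -0.06  1.69 -0.    1.51 -1.69] F [0.2 1.  0.6] open 1.0 ff 0.0
translation [0.0008, 0.0017, 0.2534] twist [-0.0, -0.0, -0.004] rows 3.0 0.0
```

arm_command(steps=[{"translation":[0.001,0.002,0.08],"twist":[0,0,0],"fingers":1},{"translation":[0.001,0.002,0.15],"twist":[0,0,0],"fingers":1},{"translation":[0.001,0.002,0.2],"twist":[0,0,0],"fingers":1},{"translation":[0.001,0.002,0.2534],"twist":[0,0,0],"fingers":1},{"translation":[0.001,0.002,0.2534],"twist":[0,0,0],"fingers":1}])

```text
time: 3.2
eef_pos: [0.5441, -0.0734, 0.1855]
tcp_rot: [0.099, 0.995, 0.001, -0.004]
contact_force: [0.0, 0.0, 0.4]
opening: 0.999
finger_force: 0.0
```

arm_command(steps=[{"translation":[0,0,0],"twist":[0,0,0],"fingers":-1},{"translation":[0,0,0],"twist":[0,0,0],"fingers":-1},{"translation":[0,0,0],"twist":[0,0,0],"fingers":-1},{"translation":[0,0,0],"twist":[0,0,0],"fingers":-1},{"translation":[0,0,0],"twist":[0,0,0],"fingers":-1}], grip_force=80)

```text
time: 3.82
eef_pos: [0.5465, -0.0797, 0.1907]
tcp_rot: [0.099, 0.995, -0.006, 0.0]
contact_force: [-4.2, -11.3, 2.8]
opening: 0.138
finger_force: 77.9
```

```bash
python3 - <<'E'
from h import *
st();c=read_camera("side")
overlay("s",c,pc,None,(120,300,165,325),3.3,"pics/g_s.png")
E
```

```text
3.83 pos [ 0.5465 -0.0797  0.1907] q [-0.32  0.05  1.92 -0.01  1.17 -1.69] F [ -4.2 -11.3   2.8] open 0.138 ff 77.89019465446472
```

View pics/g_s.png

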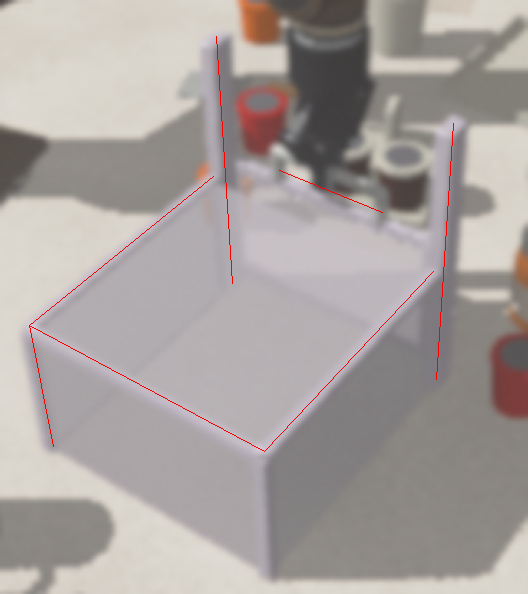

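The gripper holds the bar: the opening is 11.7 mm and the pads press with 78 N. The picture shows the fingers at about (320,165), between the bar's ends. Lifting slowly.

arm_command(steps=[{"translation":[0,0,-0.03],"twist":[0,0,0],"fingers":-1},{"translation":[0,0,-0.06],"twist":[0,0,0],"fingers":-1},{"translation":[0,0,-0.09],"twist":[0,0,0],"fingers":-1},{"translation":[0,0,-0.12],"twist":[0,0,0],"fingers":-1},{"translation":[0,0,-0.15],"twist":[0,0,0],"fingers":-1}])

```text
time: 4.5
eef_pos: [0.5464, -0.0797, 0.2986]
tcp_rot: [0.1, 0.995, -0.005, -0.001]
contact_force: [4.0, -13.5, -12.7]
opening: 0.133
finger_force: 78.0
```

arm_command(steps=[{"translation":[0,0,-0.01],"twist":[0,0,0],"fingers":-1},{"translation":[0,0,-0.01],"twist":[0,0,0],"fingers":-1},{"translation":[0,0,-0.01],"twist":[0,0,0],"fingers":-1}])

```text
time: 4.88
eef_pos: [0.5464, -0.0797, 0.3078]
tcp_rot: [0.1, 0.995, -0.005, -0.0]
contact_force: [0.6, -12.7, -6.4]
opening: 0.137
finger_force: 78.7
```

```bash
python3 - <<'E'
from h import *
st();c=read_camera("side")
overlay("s",c,pc,None,(100,280,165,325),3.3,"pics/up_s.png")
for q in("sash_grip",): print([(r["point"],r["conf"]) for r in recognise(c,q)[:3]])
for h in(.1,.12,.14,.155):print(h,proj(c,T(pc,[(0,0,.185+h)])))
E
```

```text
4.88 pos [ 0.5464 -0.0797  0.3078] q [-0.32 -0.04  1.79 -0.01  1.38 -1.69] F [  0.6 -12.7  -6.4] open 0.137 ff 78.66106510162354
[([168.0, 263.5], 0.62)]
0.1 [[264.39976086 151.39965829]]
0.12 [[264.38016497 145.89758355]]
0.14 [[264.36016668 140.28252538]]
0.155 [[264.34489637 135.99497663]]
```

View pics/up_s.png

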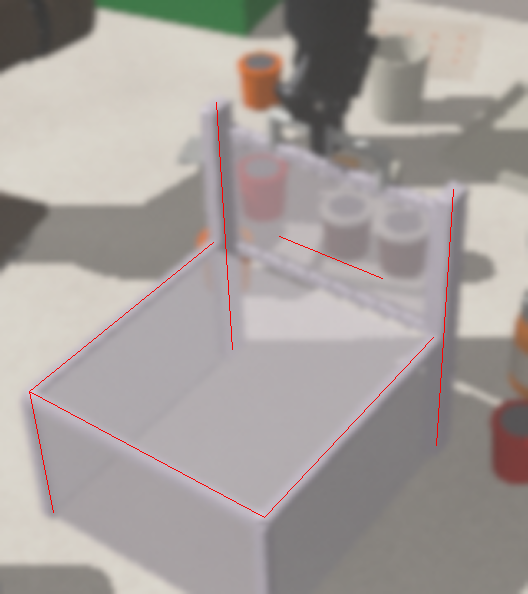

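The sash is now raised: its lower rail runs from (240,245) to (420,325) and the bar is near (330,140), so it is up by about 0.135. I'll lift 10 mm more, then release.

arm_command(steps=[{"translation":[0,0,-0.013],"twist":[0,0,0],"fingers":-1},{"translation":[0,0,-0.013],"twist":[0,0,0],"fingers":-1},{"translation":[0,0,-0.013],"twist":[0,0,0],"fingers":1},{"translation":[0,0,-0.013],"twist":[0,0,0],"fingers":1},{"translation":[0,0,-0.013],"twist":[0,0,0],"fingers":1}])

```text
time: 5.6
eef_pos: [0.547, -0.0746, 0.3195]
tcp_rot: [0.099, 0.995, 0.0, 0.0]
contact_force: [-1.1, -0.3, -0.8]
opening: 0.769
finger_force: 0.0
```

```bash
python3 - <<'E'
from h import *
st()
print(get_state()["tcp_rot"])
go(get_state()["eef_pos"]+[0,0,.12])
th=pt[2]; print("tray yaw",th,"case yaw",pc[2])
p=T(pt,[(0,.07,.045)])[0]; print("grip",p)
for fl in(0,1):
    R=toolR(th,np.deg2rad(45),fl); print("pre", p-R[:,2]*.1+R[:,2]*.019); go(p-R[:,2]*.1,R)
E
```

```text
5.6 pos [ 0.547  -0.0746  0.3195] q [-0.32 -0.04  1.78  0.    1.41 -1.69] F [-1.1 -0.3 -0.8] open 0.769 ff 0.0
[9.93802008e-02 9.95049408e-01 9.76457785e-05 4.92104785e-04]
translation [-0.0002, 0.0, -0.16] twist [0.0, 0.0, 0.0] rows 1.9 0.0
tray yaw 0.13150651673657507 case yaw -0.19972687399204408
grip [0.49694378 0.26162387 0.045     ]
pre [0.48943335 0.31840497 0.10227565]
translation [0.1849, 0.5154, 0.2718] twist [0.464, -0.649, 1.119] rows 7.3 7.7
pre [0.48943335 0.31840497 0.10227565]
translation [0.1849, 0.5154, 0.2718] twist [0.707, 0.506, -1.709] rows 7.3 10.8
```

arm_command(steps=[{"translation":[0,0,-0.05],"twist":[0,0,0],"fingers":1},{"translation":[0,0,-0.12],"twist":[0,0,0],"fingers":1},{"translation":[0,0.1,-0.16],"twist":[0,0,0],"fingers":1},{"translation":[0,0.2,-0.16],"twist":[0,0,0],"fingers":1},{"translation":[0,0.25,-0.16],"twist":[0,0,0],"fingers":1}])

```text
time: 6.22
eef_pos: [0.5833, 0.1062, 0.4404]
tcp_rot: [0.1, 0.995, 0.0, 0.001]
contact_force: [0.8, -0.4, -0.7]
opening: 1.001
finger_force: 0.0
```

```bash
cat > ik.py <<'E'
from h import *
from scipy.optimize import least_squares
LIM=np.array([[-2.77,2.77],[-.9,2.22],[.21,2.48],[-1.53,4.67],[.24,2.81],[-2.84,2.84]])
D=[([1.172,.2872,1.5782,0,1.2786,-.15],[.1659,.6536,.2299]),([-.33,-.06,1.69,0,1.51,-1.69],[.5481,-.0798,.3791]),([-.32,-.04,1.78,0,1.41,-1.69],[.547,-.0746,.3195]),([.8,-.13,1.86,0,1.41,-.58],[.2816,.4319,.3202]),([.13,-.29,1.94,0,1.5,-1.24],[.4251,.1561,.3527])]
Y=lambda a:Ro.from_euler("y",a).as_matrix();Z=lambda a:Ro.from_euler("z",a).as_matrix()
C=np.eye(3)
def fk(q,p,d6=.25):
    L2,L3,hd,off=p
    R=Z(q[0])@Y(q[1]+q[2])@Z(q[3])@Y(q[4])@Z(q[5])@C
    x=Z(q[0])@(np.array([0,off,hd+d6])+Y(q[1])@[0,0,L2]+Y(q[1]+q[2])@[0,0,L3])+R[:,2]*d6
    return x,R
r=least_squares(lambda p:np.concatenate([fk(q,p)[0]-x for q,x in D]),[.4,.4,.1,.1]);P=r.x
R0=Ro.from_quat([1.2406e-1,.992275,0,0]).as_matrix();C=fk(D[0][0],P)[1].T@R0
if __name__=="__main__":
    print(np.round(P,3),abs(r.fun).max(),"\n",np.round(C,3));
def ik(pos,R,q0,d6=.25):
    f=lambda q:np.r_[(fk(q,P,d6)[0]-pos)*5,Ro.from_matrix(fk(q,P,d6)[1].T@R).as_rotvec()]
    best=None
    for k in range(12):
        s=np.array(q0)+(np.random.RandomState(k).randn(6)*.7 if k else 0);s=np.clip(s,LIM[:,0]+.01,LIM[:,1]-.01)
        r=least_squares(f,s,bounds=LIM.T)
        if best is None or (r.cost,)<(best.cost-1e-6,): best=r
    return best.x,best.cost
E
python3 - <<'E'
import ik;from ik import *
st()
print(np.round(P,3),np.round(C,2).tolist())
q=get_state()["qpos"]
for d6 in(.2,.3):
  for lean in(45,55):
    for fl in(0,1):
      a=np.deg2rad(lean)
      R=toolR(pt[2],a,fl);p=T(pt,[(0,.07,.045)])[0]+R[:,2]*.019;x=ik.ik(p,R,q,d6)
      x0=ik.ik(p-R[:,2]*.1,R,q,d6)
      R=toolR(pc[2],a,fl);p=T(pc,[(0,-.035,.045)])[0]+R[:,2]*.019;y=ik.ik(p,R,x[0],d6)
      print(d6,lean,fl,np.round(x0[0],2),round(x0[1],4),np.round(x[0],2),round(x[1],4),"| in",np.round(y[0],2),round(y[1],4))
E
```

```text
6.22 pos [0.5833 0.1062 0.4404] q [ 0.01  0.02  1.5   0.    1.62 -1.36] F [ 0.8 -0.4 -0.7] open 1.001 ff 0.0
[ 0.433  0.57  -0.018  0.101] [[0.0, -1.0, -0.0], [1.0, 0.0, -0.0], [0.0, -0.0, 1.0]]Traceback (most recent call last):
  File "<stdin>", line 9, in <module>
AttributeError: 'function' object has no attribute 'ik'
```

```bash
python3 - <<'E'
from ik import *
q=get_state()["qpos"]
for d6 in(.2,.3):
  for lean in(40,52):
    for fl in(0,1):
      a=np.deg2rad(lean)
      R=toolR(pt[2],a,fl);p=T(pt,[(0,.07,.045)])[0]+R[:,2]*.019;x=ik(p,R,q,d6)
      x0=ik(p-R[:,2]*.1,R,q,d6)
      R=toolR(pc[2],a,fl);p=T(pc,[(0,-.035,.045)])[0]+R[:,2]*.019;y=ik(p,R,x[0],d6)
      print(d6,lean,fl,np.round(x0[0],2),round(x0[1],4),np.round(x[0],2),round(x[1],4),"| in",np.round(y[0],2),round(y[1],4))
E
```

```text
0.2 40 0 [ 0.59  0.4   1.77 -0.62  1.38  0.72] 0.0 [ 0.5   0.45  1.88 -0.69  1.21  0.75] 0.0 | in [-0.18  0.36  2.   -0.86  1.01  0.58] 0.0
0.2 40 1 [ 0.59  0.4   1.77 -0.63  1.37 -2.43] 0.0 [ 0.5   0.45  1.88 -0.7   1.21 -2.39] 0.0 | in [-0.18  0.36  2.   -0.86  1.01 -2.56] 0.0
0.2 52 0 [ 0.65  0.5   1.71 -0.75  1.51  0.8 ] 0.0 [ 0.54  0.52  1.84 -0.83  1.36  0.84] 0.0 | in [-0.13  0.42  1.98 -1.04  1.14  0.74] 0.0
0.2 52 1 [ 0.65  0.5   1.71 -0.76  1.51 -2.34] 0.0 [ 0.54  0.52  1.84 -0.84  1.35 -2.3 ] 0.0 | in [-0.13  0.42  1.98 -1.05  1.14 -2.4 ] 0.0
0.3 40 0 [ 0.68  0.51  1.67 -0.59  1.41  0.78] 0.0 [ 0.59  0.55  1.78 -0.65  1.25  0.81] 0.0 | in [-0.06  0.43  1.96 -0.82  1.05  0.67] 0.0
0.3 40 1 [ 0.68  0.51  1.67 -0.59  1.41 -2.36] 0.0 [ 0.59  0.55  1.78 -0.65  1.25 -2.33] 0.0 | in [-0.06  0.43  1.96 -0.83  1.05 -2.47] 0.0
0.3 52 0 [ 0.75  0.65  1.57 -0.7   1.56  0.86] 0.0 [ 0.65  0.66  1.71 -0.77  1.41  0.9 ] 0.0 | in [ 0.01  0.53  1.91 -0.98  1.19  0.83] 0.0
0.3 52 1 [ 0.75  0.65  1.57 -0.7   1.56 -2.28] 0.0 [ 0.65  0.66  1.71 -0.77  1.4  -2.24] 0.0 | in [ 0.01  0.53  1.91 -0.98  1.19 -2.31] 0.0
```

```bash
python3 - <<'E'
from h import *
st();R=toolR(pt[2],np.deg2rad(50));p=T(pt,[(0,.07,.045)])[0]
go(p-R[:,2]*.1+[0,0,.08],R)
E
```

```text
6.22 pos [0.5833 0.1062 0.4404] q [ 0.01  0.02  1.5   0.    1.62 -1.36] F [ 0.8 -0.4 -0.7] open 1.001 ff 0.0
translation [0.188, 0.2766, 0.3345] twist [0.517, -0.719, 1.103] rows 5.7 7.9
```

arm_command(steps=[{"translation":[0.03,0.05,0.03],"twist":[0.069,-0.096,0.147],"fingers":1},{"translation":[0.06,0.1,0.07],"twist":[0.138,-0.192,0.294],"fingers":1},{"translation":[0.09,0.15,0.12],"twist":[0.207,-0.288,0.441],"fingers":1},{"translation":[0.12,0.2,0.17],"twist":[0.276,-0.384,0.588],"fingers":1},{"translation":[0.14,0.23,0.21],"twist":[0.345,-0.48,0.735],"fingers":1}])

```text
time: 6.85
eef_pos: [0.5144, 0.2941, 0.2836]
tcp_rot: [0.418, 0.869, -0.174, 0.198]
contact_force: [0.4, -0.4, 0.5]
opening: 0.998
finger_force: 0.0
```

```bash
python3 - <<'E'
from h import *
st();R=toolR(pt[2],np.deg2rad(50));p=T(pt,[(0,.07,.045)])[0]
go(p-R[:,2]*.1+[0,0,.04],R)
E
```

```text
6.85 pos [0.5144 0.2941 0.2836] q [ 0.56  0.15  1.7  -0.53  1.41  0.01] F [ 0.4 -0.4  0.5] open 0.998 ff 0.0
translation [0.1469, 0.0298, 0.1198] twist [0.211, -0.298, 0.456] rows 2.3 3.3
```

arm_command(steps=[{"translation":[0.05,0.01,0.04],"twist":[0.06,-0.085,0.13],"fingers":1},{"translation":[0.1,0.02,0.08],"twist":[0.12,-0.17,0.26],"fingers":1},{"translation":[0.1469,0.0298,0.1198],"twist":[0.18,-0.255,0.39],"fingers":1},{"translation":[0.1469,0.0298,0.1198],"twist":[0.211,-0.298,0.456],"fingers":1},{"translation":[0.1469,0.0298,0.1198],"twist":[0.211,-0.298,0.456],"fingers":1}])

```text
time: 7.48
eef_pos: [0.4866, 0.3364, 0.1477]
tcp_rot: [0.595, 0.684, -0.28, 0.316]
contact_force: [-0.2, 0.6, -0.6]
opening: 0.997
finger_force: 0.0
```

```bash
python3 - <<'E'
from h import *
st();R=toolR(pt[2],np.deg2rad(50));p=T(pt,[(0,.07,.045)])[0]
go(p-R[:,2]*.1,R)
c=read_camera("top")
overlay("t",c,None,pt,(120,270,120,320),4,"pics/pre_t.png")
for q in("tray_grip","tray"): print(q,[(np.round(r["point"],1).tolist(),r["conf"]) for r in recognise(c,q)[:3]])
E
```

```text
7.47 pos [0.4866 0.3364 0.1477] q [ 0.71  0.51  1.61 -0.7   1.59  0.77] F [-0.2  0.6 -0.6] open 0.997 ff 0.0
translation [0.0402, 0.001, 0.0318] twist [-0.001, -0.001, 0.008] rows 0.6 0.0
tray_grip [([199.2, 181.1], 0.79)]
tray [([200.9, 183.9], 0.65)]
```

View pics/pre_t.png

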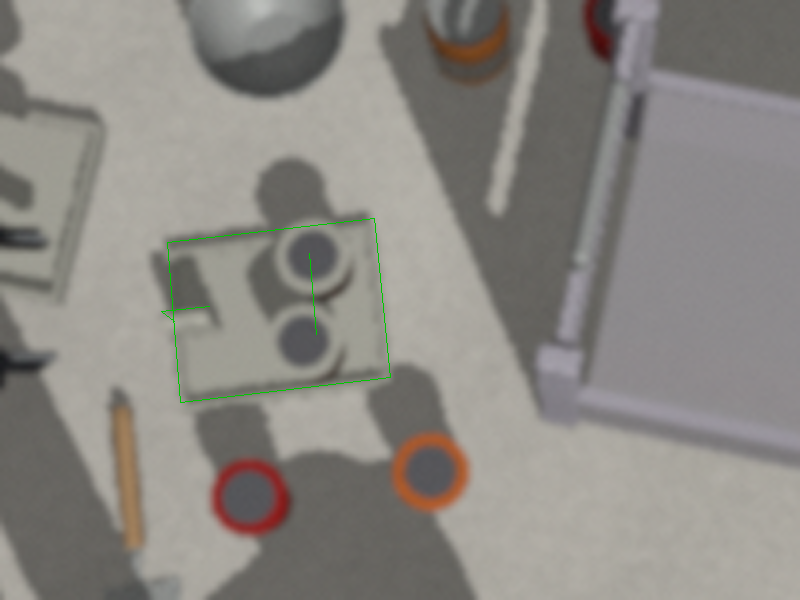

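The tray overlay fits within about 2 px. The fin shows at (193,318), about 5 mm to the robot side of the prediction, which is well within the finger opening. Going in along the tool axis.

```bash
python3 - <<'E'
from h import *
R=toolR(pt[2],np.deg2rad(50));p=T(pt,[(0,.07,.045)])[0]+[-.004,0,0]
go(p-R[:,2]*.1,R);go(p+R[:,2]*.017,R)
E
```

```text
translation [0.044, -0.0057, 0.0335] twist [0.001, -0.004, 0.004] rows 0.7 0.0
translation [0.0434, -0.0058, 0.1895] twist [0.001, -0.004, 0.004] rows 2.3 0.0
```

arm_command(steps=[{"translation":[0.0435,-0.0057,0.033],"twist":[0,0,0],"fingers":1},{"translation":[0.0435,-0.0057,0.09],"twist":[0,0,0],"fingers":1},{"translation":[0.0435,-0.0057,0.14],"twist":[0,0,0],"fingers":1},{"translation":[0.0435,-0.0057,0.1895],"twist":[0,0,0],"fingers":1},{"translation":[0.0435,-0.0057,0.1895],"twist":[0,0,0],"fingers":0.5}])

```text
time: 8.25
eef_pos: [0.4931, 0.2458, 0.0323]
tcp_rot: [0.596, 0.683, -0.281, 0.315]
contact_force: [0.3, 0.0, 0.6]
opening: 0.817
finger_force: 0.0
```

arm_command(steps=[{"translation":[0,0,0],"twist":[0,0,0],"fingers":0},{"translation":[0,0,0],"twist":[0,0,0],"fingers":-0.4},{"translation":[0,0,0],"twist":[0,0,0],"fingers":-1},{"translation":[0,0,0],"twist":[0,0,0],"fingers":-1},{"translation":[0,0,0],"twist":[0,0,0],"fingers":-1}], grip_force=50)

```text
time: 8.88
eef_pos: [0.4938, 0.249, 0.0339]
tcp_rot: [0.596, 0.683, -0.279, 0.316]
contact_force: [-4.1, 4.1, 5.4]
opening: 0.133
finger_force: 50.0
```

```bash
python3 - <<'E'
from h import *
st();s=get_state();print(s["tcp_rot"],Ro.from_quat(s["tcp_rot"]).as_matrix().round(3).tolist())
c=read_camera("top");np.savez("top1.npz",**{k:c[k] for k in("pixels","K","R","t")})
for q in("tray_grip","tray","tub_a"): print(q,[(np.round(r["point"],1).tolist(),r["conf"],onz(c,r["point"],.063).round(3)) for r in recognise(c,q)[:5]])
E
```

```text
8.88 pos [0.4938 0.249  0.0339] q [ 0.59  0.58  1.77 -0.78  1.36  0.86] F [-4.1  4.1  5.4] open 0.133 ff 49.9791419506073
[ 0.59646452  0.68280066 -0.2790137   0.31648807] [[-0.088, 0.991, 0.099], [0.638, 0.133, -0.759], [-0.765, -0.003, -0.644]]
tray_grip [([200.7, 182.2], 0.93, array([0.484, 0.206, 0.063])), ([127.5, 239.2], 0.72, array([0.741, 0.022, 0.063])), ([164.8, 109.6], 0.46, array([0.604, 0.458, 0.063]))]
tray [([201.8, 184.2], 0.58, array([0.48 , 0.199, 0.063])), ([188.1, 309.7], 0.25, array([ 0.532, -0.217,  0.063]))]
tub_a [([245.4, 181.7], 0.86, array([0.336, 0.201, 0.063])), ([119.6, 274.6], 0.73, array([ 0.77 , -0.099,  0.063])), ([241.2, 226.8], 0.68, array([0.352, 0.054, 0.063])), ([200.0, 185.1], 0.64, array([0.487, 0.197, 0.063])), ([206.1, 193.6], 0.63, array([0.466, 0.167, 0.063]))]
```

The fin is held: opening 11.3 mm, 50 N. Next is the drag path, with a clearance check against the jar and tubs.

```bash
cat >> h.py <<'E'
def rows(poses_case,zt,lean=50,s=None,off=0.):
    """poses_case: tray (x,y,yaw) in case frame -> rows from current pose"""
    s=s or get_state();R0=Ro.from_quat(s["tcp_rot"]).as_matrix()
    for x,y,w in poses_case:
        o=T(pc,[(x,y,0)])[0];P=(o[0],o[1],pc[2]+w);R=toolR(P[2],np.deg2rad(lean))
        g=T(P,[(0,.0715,0)])[0];t=g+.019*R[:,2];t[2]=zt
        d=R0.T@(t-s["eef_pos"])/.75;v=Ro.from_matrix(R0.T@R).as_rotvec()/np.deg2rad(60)
        print('{"translation": %s, "twist": %s, "fingers": -1},'%(np.round(d,4).tolist(),np.round(v,4).tolist()))
def tray_now():
    s=get_state();R=Ro.from_quat(s["tcp_rot"]).as_matrix();g=s["eef_pos"]-.019*R[:,2]
    yaw=np.arctan2(R[1,1],R[0,1]);c=g[:2]-.0715*np.array([-np.sin(yaw),np.cos(yaw)])
    d=c-pc[:2];a=pc[2];return np.array([np.cos(a)*d[0]+np.sin(a)*d[1],-np.sin(a)*d[0]+np.cos(a)*d[1],yaw-a])
E
python3 - <<'E'
from h import *
from plant import recognise
c=load("top0");a=tray_now();print("tray in case",a.round(4),"lean",np.rad2deg(np.arccos(-Ro.from_quat(get_state()["tcp_rot"]).as_matrix()[2,2])))
def tocase(p): d=p[:2]-pc[:2];k=pc[2];return np.round([np.cos(k)*d[0]+np.sin(k)*d[1],-np.sin(k)*d[0]+np.cos(k)*d[1]],3)
for n,px,z in(("jar",(182,370),.11),("orange",(372,355),.063),("red",(381,286),.063),("red2",(186,430),.063),("bowl",(195,292),.04)): print(n,tocase(onz(c,np.array(px)/1.5625,z)))
b=np.array([-.005,.165,0]);N=8
rows([a+(b-a)*i/N for i in range(1,6)],get_state()["eef_pos"][2])
E
```

```text
tray in case [-0.0991  0.2565  0.333 ] lean 49.91148084287051
jar [0.19  0.148]
orange [-0.208  0.092]
red [-0.257  0.229]
red2 [0.225 0.023]
bowl [0.149 0.321]
{"translation": [-0.0127, 0.0131, 0.015], "twist": [0.0283, -0.0014, 0.0281], "fingers": -1},
{"translation": [-0.0254, 0.026, 0.0301], "twist": [0.0587, -0.0013, 0.0536], "fingers": -1},
{"translation": [-0.0383, 0.039, 0.0452], "twist": [0.0892, -0.0013, 0.0792], "fingers": -1},
{"translation": [-0.0512, 0.052, 0.0605], "twist": [0.1196, -0.0012, 0.1048], "fingers": -1},
{"translation": [-0.0642, 0.0649, 0.0759], "twist": [0.15, -0.0011, 0.1303], "fingers": -1},
```

arm_command(steps=[{"translation":[-0.0127,0.0131,0.015],"twist":[0.0283,-0.001,0.0281],"fingers":-1},{"translation":[-0.0254,0.026,0.0301],"twist":[0.0587,-0.001,0.0536],"fingers":-1},{"translation":[-0.0383,0.039,0.0452],"twist":[0.0892,-0.001,0.0792],"fingers":-1},{"translation":[-0.0512,0.052,0.0605],"twist":[0.1196,-0.001,0.1048],"fingers":-1},{"translation":[-0.0642,0.0649,0.0759],"twist":[0.15,-0.001,0.1303],"fingers":-1}])

```text
time: 9.7
eef_pos: [0.5519, 0.1822, 0.0339]
tcp_rot: [0.665, 0.616, -0.31, 0.286]
contact_force: [-4.3, 7.4, 6.9]
opening: 0.135
finger_force: 50.4
```

```bash
python3 - <<'E'
from h import *
st();a=tray_now();print(a.round(4))
b=np.array([-.005,.165,0]);N=4
rows([a+(b-a)*min(i,N)/N for i in range(1,6)],.0339)
E
```

```text
9.7 pos [0.5519 0.1822 0.0339] q [ 0.43  0.64  1.68 -0.74  1.41  0.86] F [-4.3  7.4  6.9] open 0.135 ff 50.367504358291626
[-0.0406  0.1998  0.1227]
{"translation": [-0.0084, 0.0127, 0.01], "twist": [0.0217, -0.0013, 0.0197], "fingers": -1},
{"translation": [-0.0168, 0.0254, 0.02], "twist": [0.0442, -0.0013, 0.0385], "fingers": -1},
{"translation": [-0.0253, 0.0381, 0.0301], "twist": [0.0666, -0.0013, 0.0574], "fingers": -1},
{"translation": [-0.0338, 0.0508, 0.0402], "twist": [0.089, -0.0013, 0.0762], "fingers": -1},
{"translation": [-0.0338, 0.0508, 0.0402], "twist": [0.089, -0.0013, 0.0762], "fingers": -1},
```

arm_command(steps=[{"translation":[-0.0084,0.0127,0.01],"twist":[0.0217,-0.001,0.0197],"fingers":-1},{"translation":[-0.0168,0.0254,0.02],"twist":[0.0442,-0.001,0.0385],"fingers":-1},{"translation":[-0.0253,0.0381,0.0301],"twist":[0.0666,-0.001,0.0574],"fingers":-1},{"translation":[-0.0338,0.0508,0.0402],"twist":[0.089,-0.001,0.0762],"fingers":-1},{"translation":[-0.0338,0.0508,0.0402],"twist":[0.089,-0.001,0.0762],"fingers":-1}])

```text
time: 10.32
eef_pos: [0.5882, 0.1385, 0.034]
tcp_rot: [0.701, 0.574, -0.327, 0.269]
contact_force: [-1.1, 0.4, 4.9]
opening: 0.136
finger_force: 49.6
```

```bash
python3 - <<'E'
from h import *
st();a=tray_now();print(a.round(4))
b=np.array([0,a[1]-.1,0]);N=5
rows([a+(b-a)*min(i,N)/N for i in range(1,6)],.0339)
c=read_camera("top");w=a+[0,0,pc[2]];w[:2]=T(pc,[(a[0],a[1],0)])[0][:2]
overlay("t",c,pc,w,(100,250,145,375),3.4,"pics/mid_t.png")
E
```

```text
10.32 pos [0.5882 0.1385 0.034 ] q [ 0.34  0.68  1.6  -0.73  1.44  0.86] F [-1.1  0.4  4.9] open 0.136 ff 49.58222150802612
[-0.0033  0.1638  0.0017]
{"translation": [-0.017, 0.0008, 0.0205], "twist": [0.0012, 0.0012, -0.0009], "fingers": -1},
{"translation": [-0.0342, 0.0017, 0.0409], "twist": [0.0014, 0.0012, -0.0007], "fingers": -1},
{"translation": [-0.0513, 0.0025, 0.0614], "twist": [0.0017, 0.0012, -0.0004], "fingers": -1},
{"translation": [-0.0684, 0.0034, 0.0818], "twist": [0.0019, 0.0012, -0.0002], "fingers": -1},
{"translation": [-0.0855, 0.0042, 0.1023], "twist": [0.0022, 0.0012, -0.0], "fingers": -1},
```

View pics/mid_t.png

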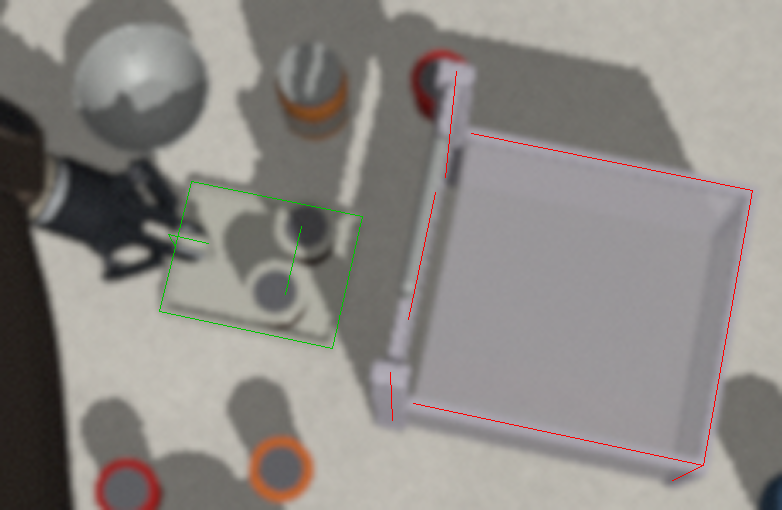

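The tray follows the gripper and is aligned in front of the mouth, with its edges on the overlay. Both tubs stand at (303,228) and (275,292). Sliding it in.

arm_command(steps=[{"translation":[-0.017,0.0008,0.0205],"twist":[0.001,0.001,-0.001],"fingers":-1},{"translation":[-0.0342,0.0017,0.0409],"twist":[0.001,0.001,-0.001],"fingers":-1},{"translation":[-0.0513,0.0025,0.0614],"twist":[0.002,0.001,0],"fingers":-1},{"translation":[-0.0684,0.0034,0.0818],"twist":[0.002,0.001,0],"fingers":-1},{"translation":[-0.0855,0.0042,0.1023],"twist":[0.002,0.001,0],"fingers":-1}])

```text
time: 11.0
eef_pos: [0.5725, 0.041, 0.0339]
tcp_rot: [0.701, 0.576, -0.325, 0.268]
contact_force: [0.8, 8.0, 4.9]
opening: 0.136
finger_force: 50.4
```

```bash
python3 - <<'E'
from h import *
st();a=tray_now();print(a.round(4))
b=np.array([0,a[1]-.09,0]);N=5
rows([a+(b-a)*min(i,N)/N for i in range(1,6)],.0339)
E
```

```text
11.0 pos [0.5725 0.041  0.0339] q [ 0.2   0.59  1.75 -0.81  1.33  0.82] F [0.8 8.  4.9] open 0.136 ff 50.43425381183624
[0.0009 0.0651 0.0051]
{"translation": [-0.0155, -0.0003, 0.0184], "twist": [0.0019, -0.0022, -0.0008], "fingers": -1},
{"translation": [-0.031, -0.0006, 0.0367], "twist": [0.0027, -0.0022, -0.0001], "fingers": -1},
{"translation": [-0.0465, -0.0009, 0.0551], "twist": [0.0034, -0.0022, 0.0005], "fingers": -1},
{"translation": [-0.0619, -0.0012, 0.0734], "twist": [0.0042, -0.0022, 0.0011], "fingers": -1},
{"translation": [-0.0774, -0.0014, 0.0917], "twist": [0.0049, -0.0022, 0.0018], "fingers": -1},
```

arm_command(steps=[{"translation":[-0.0155,-0.0003,0.0184],"twist":[0.002,-0.002,-0.001],"fingers":-1},{"translation":[-0.031,-0.0006,0.0367],"twist":[0.003,-0.002,0],"fingers":-1},{"translation":[-0.0465,-0.0009,0.0551],"twist":[0.003,-0.002,0],"fingers":-1},{"translation":[-0.0619,-0.0012,0.0734],"twist":[0.004,-0.002,0.001],"fingers":-1},{"translation":[-0.0774,-0.0014,0.0917],"twist":[0.005,-0.002,0.002],"fingers":-1}])

```text
time: 11.62
eef_pos: [0.554, -0.0471, 0.0339]
tcp_rot: [0.702, 0.574, -0.327, 0.268]
contact_force: [1.6, 6.6, 5.1]
opening: 0.139
finger_force: 50.5
```

```bash
python3 - <<'E'
from h import *
st();a=tray_now();print(a.round(4))
b=np.array([0,-.07,0]);N=4
rows([a+(b-a)*min(i,N)/N for i in range(1,6)],.0339)
c=read_camera("side")
overlay("s",c,pc,None,(80,280,165,345),3,"pics/mid_s.png")
E
```

```text
11.62 pos [ 0.554  -0.0471  0.0339] q [ 0.07  0.52  1.86 -0.9   1.24  0.79] F [1.6 6.6 5.1] open 0.139 ff 50.460240840911865
[ 0.     -0.0249  0.0001]
{"translation": [-0.0097, -0.0, 0.0115], "twist": [0.0005, -0.0005, -0.0005], "fingers": -1},
{"translation": [-0.0193, -0.0, 0.023], "twist": [0.0005, -0.0005, -0.0005], "fingers": -1},
{"translation": [-0.029, -0.0, 0.0345], "twist": [0.0005, -0.0005, -0.0005], "fingers": -1},
{"translation": [-0.0387, -0.0, 0.046], "twist": [0.0005, -0.0005, -0.0005], "fingers": -1},
{"translation": [-0.0387, -0.0, 0.046], "twist": [0.0005, -0.0005, -0.0005], "fingers": -1},
```

View pics/mid_s.png

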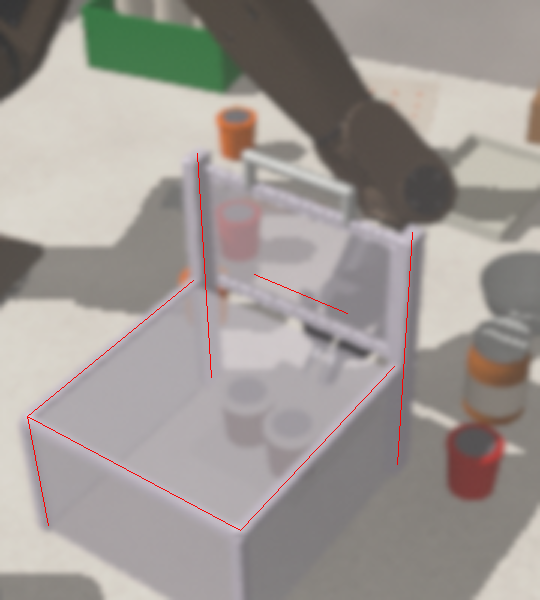

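The tray is about halfway in, with the tubs upright at (245,410) and (290,435). The sash bar is at (300,172), so the sash is about 0.15 up, and the hand clears it. Continuing, and watching the force.

arm_command(steps=[{"translation":[-0.0097,0,0.0115],"twist":[0,0,0],"fingers":-1},{"translation":[-0.0193,0,0.023],"twist":[0,0,0],"fingers":-1},{"translation":[-0.029,0,0.0345],"twist":[0,0,0],"fingers":-1},{"translation":[-0.0387,0,0.046],"twist":[0,0,0],"fingers":-1},{"translation":[-0.0387,0,0.046],"twist":[0,0,0],"fingers":-1}])

```text
time: 12.3
eef_pos: [0.5444, -0.0923, 0.0339]
tcp_rot: [0.702, 0.573, -0.328, 0.268]
contact_force: [1.7, 0.9, 4.2]
opening: 0.136
finger_force: 50.1
```

```bash
python3 - <<'E'
from h import *
st();a=tray_now();print(a.round(4))
b=np.array([0,-.11,0]);N=4
rows([a+(b-a)*min(i,N)/N for i in range(1,6)],.0339)
E
```

```text
12.3 pos [ 0.5444 -0.0923  0.0339] q [-0.01  0.5   1.91 -0.95  1.19  0.77] F [1.7 0.9 4.2] open 0.136 ff 50.056663155555725
[-0.0006 -0.0711 -0.0014]
{"translation": [-0.0083, 0.0002, 0.01], "twist": [-0.0005, 0.0022, 0.0001], "fingers": -1},
{"translation": [-0.0166, 0.0004, 0.0199], "twist": [-0.0008, 0.0022, -0.0001], "fingers": -1},
{"translation": [-0.0249, 0.0006, 0.0299], "twist": [-0.001, 0.0022, -0.0003], "fingers": -1},
{"translation": [-0.0332, 0.0007, 0.0398], "twist": [-0.0013, 0.0022, -0.0005], "fingers": -1},
{"translation": [-0.0332, 0.0007, 0.0398], "twist": [-0.0013, 0.0022, -0.0005], "fingers": -1},
```

arm_command(steps=[{"translation":[-0.0083,0.0002,0.01],"twist":[0,0,0],"fingers":-1},{"translation":[-0.0166,0.0004,0.0199],"twist":[0,0,0],"fingers":-1},{"translation":[-0.0249,0.0006,0.0299],"twist":[0,0,0],"fingers":-1},{"translation":[-0.0332,0.0007,0.0398],"twist":[0,0,0],"fingers":-1},{"translation":[-0.0332,0.0007,0.0398],"twist":[0,0,0],"fingers":-1}])

```text
time: 12.92
eef_pos: [0.5369, -0.1302, 0.034]
tcp_rot: [0.702, 0.573, -0.328, 0.268]
contact_force: [1.4, 1.8, 5.2]
opening: 0.135
finger_force: 50.3
```

```bash
python3 - <<'E'
from h import *
st();a=tray_now();print(a.round(4))
for n in("top","side"):
    c=read_camera(n)
    for q in("tub_a","tray"): print(n,q,[(np.round(r["point"],1).tolist(),round(r["conf"],2)) for r in recognise(c,q)[:5]])
    print("expected lids",proj(c,T(pc,[(a[0]-.035,a[1]-.037,.04),(a[0]+.035,a[1]-.037,.04)])).round(1).tolist())
E
```

```text
12.93 pos [ 0.5369 -0.1302  0.034 ] q [-0.08  0.48  1.94 -0.99  1.14  0.76] F [1.4 1.8 5.2] open 0.135 ff 50.34261345863342
[-0.0004 -0.1097 -0.0021]
top tub_a [([273.3, 107.6], 0.69), ([241.4, 229.1], 0.56), ([121.3, 272.7], 0.44)]
top tray []
expected lids [[308.6, 203.6], [312.6, 183.6]]
side tub_a [([235.1, 323.3], 0.73)]
side tray [([144.2, 223.4], 0.5)]
expected lids [[230.1, 232.1], [247.6, 241.0]]
```

arm_command(steps=[{"translation":[0,0,0],"twist":[0,0,0],"fingers":-0.4},{"translation":[0,0,0],"twist":[0,0,0],"fingers":-0.1},{"translation":[0,0,0],"twist":[0,0,0],"fingers":-0.1}])

```text
time: 13.6
eef_pos: [0.5348, -0.1304, 0.0323]
tcp_rot: [0.702, 0.573, -0.33, 0.266]
contact_force: [0.8, -0.3, -0.5]
opening: 0.453
finger_force: 0.0
```

arm_command(steps=[{"translation":[0,0,-0.03],"twist":[0,0,0],"fingers":-0.1},{"translation":[0,0,-0.07],"twist":[0,0,0],"fingers":-0.1},{"translation":[0,0,-0.13],"twist":[0,0,0],"fingers":-0.1},{"translation":[0,0,-0.2],"twist":[0,0,0],"fingers":-0.1},{"translation":[0,0,-0.27],"twist":[0,0,0],"fingers":-0.1}])

```text
time: 14.22
eef_pos: [0.5674, 0.024, 0.1649]
tcp_rot: [0.702, 0.573, -0.329, 0.267]
contact_force: [0.5, -0.7, -0.4]
opening: 0.448
finger_force: 0.0
```

```bash
python3 - <<'E'
from h import *
st();R=toolR(pc[2]+np.pi/2);s=get_state()
go(s["eef_pos"]+[0,0.05,.25]);go([.5464,-.0797,.42],R)
for n in("top","side"):
    c=read_camera(n)
    for q in("tub_a","tray","tray_grip","sash_grip"): print(n,q,[(np.round(r["point"],1).tolist(),round(r["conf"],2)) for r in recognise(c,q)[:5]])
    print(proj(c,T(pc,[(0,0,.185+h) for h in(.13,.14,.15)])).round(1).tolist(),"fin",proj(c,T(pc,[(0,-.04,.05)])).round(1))
E
```

```text
14.22 pos [0.5674 0.024  0.1649] q [ 0.18  0.38  1.76 -0.8   1.46  0.67] F [ 0.5 -0.7 -0.4] open 0.448 ff 0.0
translation [-0.2137, -0.0143, -0.264] twist [0.0, 0.0, 0.0] rows 4.1 0.0
translation [-0.3514, -0.0005, -0.1101] twist [-0.655, 0.649, -1.397] rows 4.4 9.4
top tub_a [([240.5, 226.7], 0.65), ([277.3, 108.8], 0.61), ([120.8, 270.0], 0.47)]
top tray []
top tray_grip [([126.1, 239.2], 0.67)]
top sash_grip [([162.0, 267.3], 0.95), ([190.6, 412.8], 0.53)]
[[269.3, 163.9], [269.4, 163.0], [269.4, 162.1]] fin [[279.7 186.3]]
side tub_a [([122.7, 243.8], 0.7), ([235.7, 322.1], 0.63), ([216.9, 245.1], 0.53)]
side tray []
side tray_grip []
side sash_grip [([163.2, 262.9], 0.91)]
[[264.4, 143.1], [264.4, 140.3], [264.4, 137.4]] fin [[257.9 215.3]]
```

```bash
python3 - <<'E'
from h import *
c=read_camera("side");np.savez("side2.npz",**{k:c[k] for k in("pixels","K","R","t")})
m=cv2.resize(cv2.imread("pics/mid_s.png"),(180,200),interpolation=cv2.INTER_AREA)  # rows 80.., cols 165..
n=c["pixels"][80:280,165:345,::-1]
for ay,nm in((-.0249,"mid pred lids"),(-.11,"now pred lids")): print(nm,proj(c,T(pc,[(-.035,ay-.037,.063),(.035,ay-.037,.063)])).round(1).tolist())
# template: both tubs in the mid picture (lids at crop/3 ~ (83,130),(98,142))
tm=m[122:158,72:108]
r=cv2.matchTemplate(n[110:],tm,cv2.TM_CCOEFF_NORMED)
for _ in range(3):
    _,v,_,l=cv2.minMaxLoc(r);print("match",round(v,2),"shift px",l[0]-72,l[1]+110-122)
    cv2.circle(r,l,5,-1,-1)
p=lambda y:proj(c,T(pc,[(0,y-.037,.05)]))[0]
print("expected shift",p(-.11)-p(-.0249))
E
```

```text
mid pred lids [[245.5, 212.1], [262.8, 220.3]]
now pred lids [[229.7, 227.1], [247.4, 236.0]]
match 0.83 shift px -15 16
match 0.6 shift px 4 -4
match 0.56 shift px 8 -8
expected shift [-15.46534188  15.34951591]
```

Template matching shows the tubs moved by the expected shift (-15,+16) px and kept the same look, so tray and tubs are inside and upright. Returning to the handle.

```bash
python3 - <<'E'
from h import *
go([.585,.10,.43],toolR(pc[2]+np.pi/2))
E
```

```text
translation [-0.2053, 0.0007, -0.3122] twist [-0.658, 0.648, -1.397] rows 4.5 9.4
```

arm_command(steps=[{"translation":[-0.041,0,-0.07],"twist":[0,0,0],"fingers":1},{"translation":[-0.09,0,-0.14],"twist":[-0.07,0.07,-0.15],"fingers":1},{"translation":[-0.13,0,-0.2],"twist":[-0.14,0.138,-0.3],"fingers":1},{"translation":[-0.17,0,-0.26],"twist":[-0.21,0.207,-0.445],"fingers":1},{"translation":[-0.2053,0,-0.3122],"twist":[-0.28,0.276,-0.59],"fingers":1}])

```text
time: 15.4
eef_pos: [0.5843, 0.1011, 0.4332]
tcp_rot: [0.488, 0.832, -0.205, 0.168]
contact_force: [0.5, 0.4, -0.8]
opening: 0.998
finger_force: 0.0
```

```bash
python3 - <<'E'
from h import *
st();go([.585,.10,.43],toolR(pc[2]+np.pi/2))
E
```

```text
15.4 pos [0.5843 0.1011 0.4332] q [ 0.22  0.06  1.53 -0.54  1.58 -0.29] F [ 0.5  0.4 -0.8] open 0.998 ff 0.0
translation [0.0005, 0.001, 0.0045] twist [-0.373, 0.374, -0.801] rows 0.1 5.4
```

arm_command(steps=[{"translation":[0,0,0],"twist":[-0.373,0.374,-0.801],"fingers":1},{"translation":[0,0,0],"twist":[-0.373,0.374,-0.801],"fingers":1},{"translation":[0,0,0],"twist":[-0.373,0.374,-0.801],"fingers":1},{"translation":[0,0,0],"twist":[-0.373,0.374,-0.801],"fingers":1},{"translation":[0,0,0],"twist":[-0.373,0.374,-0.801],"fingers":1}])

```text
time: 16.02
eef_pos: [0.5842, 0.1003, 0.431]
tcp_rot: [0.128, 0.992, -0.014, 0.011]
contact_force: [-0.0, -0.4, -0.7]
opening: 1.002
finger_force: 0.0
```

```bash
python3 - <<'E'
from h import *
st();go([.5464,-.0785,.42],toolR(pc[2]+np.pi/2))
E
```

```text
16.02 pos [0.5842 0.1003 0.431 ] q [ 0.01  0.02  1.52 -0.03  1.58 -1.3 ] F [-0.  -0.4 -0.7] open 1.002 ff 0.0
translation [-0.0114, -0.2429, 0.0212] twist [-0.025, 0.024, -0.055] rows 2.9 0.4
```

arm_command(steps=[{"translation":[-0.0114,-0.2429,0.0212],"twist":[-0.025,0.024,-0.055],"fingers":1},{"translation":[-0.0114,-0.2429,0.0212],"twist":[-0.025,0.024,-0.055],"fingers":1},{"translation":[-0.0114,-0.2429,0.0212],"twist":[-0.025,0.024,-0.055],"fingers":1},{"translation":[-0.0114,-0.2429,0.0212],"twist":[-0.025,0.024,-0.055],"fingers":1},{"translation":[-0.0114,-0.2429,0.0212],"twist":[-0.025,0.024,-0.055],"fingers":1}])

```text
time: 16.65
eef_pos: [0.5458, -0.078, 0.4202]
tcp_rot: [0.102, 0.995, -0.001, 0.001]
contact_force: [-0.1, 0.2, -1.1]
opening: 0.999
finger_force: 0.0
```

```bash
python3 - <<'E'
from h import *
st();go([.5464,-.0785,.3185],toolR(pc[2]+np.pi/2))
E
```

```text
16.65 pos [ 0.5458 -0.078   0.4202] q [-0.33 -0.07  1.63 -0.    1.58 -1.69] F [-0.1  0.2 -1.1] open 0.999 ff 0.0
translation [-0.0006, -0.0002, 0.1355] twist [-0.002, 0.002, -0.005] rows 1.6 0.0
```

arm_command(steps=[{"translation":[0,0,0.06],"twist":[0,0,0],"fingers":1},{"translation":[0,0,0.1],"twist":[0,0,0],"fingers":1},{"translation":[0,0,0.1355],"twist":[0,0,0],"fingers":1},{"translation":[0,0,0.1355],"twist":[0,0,0],"fingers":0.5},{"translation":[0,0,0.1355],"twist":[0,0,0],"fingers":0}])

```text
time: 17.27
eef_pos: [0.5469, -0.0773, 0.3203]
tcp_rot: [0.101, 0.995, -0.001, 0.002]
contact_force: [0.6, -0.5, 0.1]
opening: 0.606
finger_force: 0.0
```

arm_command(steps=[{"translation":[0,0,0],"twist":[0,0,0],"fingers":-1},{"translation":[0,0,0],"twist":[0,0,0],"fingers":-1},{"translation":[0,0,0],"twist":[0,0,0],"fingers":-1},{"translation":[0,0,0],"twist":[0,0,0],"fingers":-1}], grip_force=70)

```text
time: 17.77
eef_pos: [0.5464, -0.0797, 0.3205]
tcp_rot: [0.102, 0.995, -0.003, 0.002]
contact_force: [-1.6, -4.8, 4.1]
opening: 0.135
finger_force: 68.2
```

arm_command(steps=[{"translation":[0,0,0.02],"twist":[0,0,0],"fingers":-1},{"translation":[0,0,0.04],"twist":[0,0,0],"fingers":-1},{"translation":[0,0,0.06],"twist":[0,0,0],"fingers":-1},{"translation":[0,0,0.08],"twist":[0,0,0],"fingers":-1},{"translation":[0,0,0.1],"twist":[0,0,0],"fingers":-1}])

```text
time: 18.4
eef_pos: [0.5464, -0.0797, 0.2452]
tcp_rot: [0.102, 0.995, -0.003, 0.002]
contact_force: [-2.9, -4.8, 5.6]
opening: 0.133
finger_force: 68.4
```

arm_command(steps=[{"translation":[0,0,0.02],"twist":[0,0,0],"fingers":-1},{"translation":[0,0,0.04],"twist":[0,0,0],"fingers":-1},{"translation":[0,0,0.06],"twist":[0,0,0],"fingers":-1},{"translation":[0,0,0.07],"twist":[0,0,0],"fingers":-1},{"translation":[0,0,0.07],"twist":[0,0,0],"fingers":-1}])

```text
time: 19.02
eef_pos: [0.5464, -0.0797, 0.191]
tcp_rot: [0.102, 0.995, -0.002, 0.001]
contact_force: [-0.6, -5.2, -1.6]
opening: 0.141
finger_force: 68.2
```

arm_command(steps=[{"translation":[0,0,0.006],"twist":[0,0,0],"fingers":-1},{"translation":[0,0,0.012],"twist":[0,0,0],"fingers":-1},{"translation":[0,0,0.016],"twist":[0,0,0],"fingers":-1}])

```text
time: 19.4
eef_pos: [0.5464, -0.0797, 0.1803]
tcp_rot: [0.102, 0.995, -0.002, 0.001]
contact_force: [-3.9, -4.6, 3.7]
opening: 0.139
finger_force: 68.3
```

arm_command(steps=[{"translation":[0,0,0.004],"twist":[0,0,0],"fingers":-1},{"translation":[0,0,0.008],"twist":[0,0,0],"fingers":-1}])

```text
time: 19.65
eef_pos: [0.5464, -0.0797, 0.1745]
tcp_rot: [0.102, 0.995, -0.002, 0.001]
contact_force: [-3.3, -5.1, 3.7]
opening: 0.137
finger_force: 68.4
```

arm_command(steps=[{"translation":[0,0,0.003],"twist":[0,0,0],"fingers":-1},{"translation":[0,0,0.006],"twist":[0,0,0],"fingers":-1}])

```text
time: 19.9
eef_pos: [0.5464, -0.0797, 0.1699]
tcp_rot: [0.102, 0.995, -0.002, 0.001]
contact_force: [-3.4, -3.7, 4.0]
opening: 0.136
finger_force: 68.4
```

arm_command(steps=[{"translation":[0,0,0.002],"twist":[0,0,0],"fingers":-1},{"translation":[0,0,0.004],"twist":[0,0,0],"fingers":-1}])

```text
time: 20.15
eef_pos: [0.5465, -0.0797, 0.169]
tcp_rot: [0.102, 0.995, -0.002, 0.001]
contact_force: [-10.0, -3.2, 15.8]
opening: 0.14
finger_force: 69.6
```

arm_command(steps=[{"translation":[0,0,0.002],"twist":[0,0,0],"fingers":-1},{"translation":[0,0,0.002],"twist":[0,0,0],"fingers":-1}])

```text
time: 20.4
eef_pos: [0.5465, -0.0797, 0.1689]
tcp_rot: [0.102, 0.995, -0.003, 0.001]
contact_force: [-10.9, -3.6, 17.6]
opening: 0.136
finger_force: 70.1
```

```bash
python3 - <<'E'
from h import *
st()
c=read_camera("side");print([(np.round(r["point"],1).tolist(),round(r["conf"],2)) for r in recognise(c,"sash_grip")[:3]],proj(c,T(pc,[(0,0,.185)])))
E
```

```text
20.4 pos [ 0.5465 -0.0797  0.1689] q [-0.33  0.08  1.94 -0.01  1.13 -1.69] F [-10.9  -3.6  17.6] open 0.136 ff 70.12144446372986
[([186.3, 262.5], 0.82)] [[264.49210913 177.3289176 ]]
```

A hard stop is reached. The bar is at about z 0.186 and the travel was 0.152 m, which fits the sash being shut. Releasing and backing away.

arm_command(steps=[{"translation":[0,0,0],"twist":[0,0,0],"fingers":0},{"translation":[0,0,0],"twist":[0,0,0],"fingers":0.5},{"translation":[0,0,0],"twist":[0,0,0],"fingers":0.5}])

```text
time: 20.88
eef_pos: [0.5463, -0.0781, 0.1636]
tcp_rot: [0.102, 0.995, -0.001, 0.001]
contact_force: [-0.1, 0.2, -0.2]
opening: 0.744
finger_force: 0.0
```

arm_command(steps=[{"translation":[0,0,-0.04],"twist":[0,0,0],"fingers":0.5},{"translation":[0,0,-0.1],"twist":[0,0,0],"fingers":0.5},{"translation":[0,0,-0.17],"twist":[0,0,0],"fingers":0.5},{"translation":[0,0,-0.25],"twist":[0,0,0],"fingers":0.5},{"translation":[0,0,-0.3],"twist":[0,0,0],"fingers":0.5}])

```text
time: 21.5
eef_pos: [0.5466, -0.0777, 0.3927]
tcp_rot: [0.102, 0.995, -0.001, 0.003]
contact_force: [0.2, -0.6, -0.2]
opening: 0.757
finger_force: 0.0
```

arm_command(steps=[{"translation":[0,0.08,0],"twist":[0,0,0],"fingers":0.5},{"translation":[0,0.16,0],"twist":[0,0,0],"fingers":0.5},{"translation":[0,0.24,0],"twist":[0,0,0],"fingers":0.5},{"translation":[0,0.3,0],"twist":[0,0,0],"fingers":0.5},{"translation":[0,0.3,0],"twist":[0,0,0],"fingers":0.5}])

```text
time: 22.12
eef_pos: [0.5914, 0.1455, 0.3876]
tcp_rot: [0.099, 0.995, -0.001, 0.0]
contact_force: [0.2, -0.7, 0.2]
opening: 0.751
finger_force: 0.0
```

```bash
python3 - <<'E'
from h import *
st();s0=load("side0");s2=load("side2")
c=read_camera("side");n=c["pixels"]
print([(np.round(r["point"],1).tolist(),round(r["conf"],2)) for r in recognise(c,"sash_grip")[:3]])
# bar shift vs the start picture (bar rows ~165-178, cols 246-282)
tm=s0["pixels"][160:182,244:284];r=cv2.matchTemplate(n[140:210,234:294],tm,cv2.TM_CCOEFF_NORMED);_,v,_,l=cv2.minMaxLoc(r);print("bar",v,l[0]-10,l[1]-20)
tm=s2["pixels"][222:255,215:262];r=cv2.matchTemplate(n[202:275,195:282],tm,cv2.TM_CCOEFF_NORMED);_,v,_,l=cv2.minMaxLoc(r);print("tubs",v,l[0]-20,l[1]-20)
E
```

```text
22.12 pos [0.5914 0.1455 0.3876] q [ 0.08  0.07  1.55 -0.    1.53 -1.3 ] F [ 0.2 -0.7  0.2] open 0.751 ff 0.0
[([183.8, 264.5], 0.63)]
bar 0.36311936378479004 7 24
tubs 0.9991797804832458 0 0
```

```bash
python3 - <<'E'
from h import *
s0=load("side0");c=read_camera("side")
G=lambda im:cv2.cvtColor(im,cv2.COLOR_RGB2GRAY)
a,b=G(s0["pixels"]),G(c["pixels"])
for col in(252,258,264,270):
    print(col,"start",a[160:198,col].tolist());print("    now ",b[160:198,col].tolist())
for h in(0,.02):print(h,proj(c,T(pc,[(x,0,.185+h) for x in(-.06,0,.06)]+[(0,0,.155+h)])).round(1).tolist())
E
```

```text
252 start [133, 123, 123, 129, 148, 179, 196, 187, 166, 164, 178, 185, 181, 173, 177, 178, 171, 165, 169, 172, 166, 159, 156, 158, 163, 170, 173, 175, 175, 175, 177, 182, 184, 185, 185, 185, 184, 184]
    now  [134, 125, 124, 125, 126, 130, 140, 164, 186, 188, 180, 182, 195, 194, 174, 163, 177, 186, 179, 162, 158, 170, 169, 164, 165, 168, 173, 175, 176, 176, 178, 183, 185, 185, 186, 186, 185, 185]
258 start [131, 127, 127, 127, 127, 130, 142, 167, 190, 194, 178, 171, 186, 198, 200, 194, 189, 185, 174, 164, 160, 159, 159, 158, 157, 157, 160, 167, 175, 180, 183, 185, 185, 185, 184, 184, 184, 185]
    now  [133, 129, 129, 129, 130, 130, 135, 157, 187, 202, 203, 204, 197, 186, 191, 197, 187, 173, 182, 197, 199, 192, 185, 183, 180, 170, 165, 169, 175, 181, 184, 185, 186, 186, 185, 185, 185, 185]
264 start [165, 160, 161, 168, 178, 178, 161, 128, 112, 138, 176, 194, 183, 151, 114, 92, 95, 122, 157, 176, 177, 168, 161, 158, 158, 166, 177, 182, 182, 183, 184, 185, 185, 184, 185, 185, 184, 184]
    now  [135, 130, 130, 131, 131, 131, 138, 160, 190, 205, 208, 209, 209, 209, 204, 192, 187, 195, 194, 179, 176, 194, 205, 201, 190, 185, 183, 176, 169, 171, 179, 185, 186, 186, 186, 185, 186, 186]
270 start [120, 116, 116, 116, 123, 143, 162, 149, 120, 89, 83, 115, 158, 189, 190, 166, 127, 93, 97, 136, 169, 180, 178, 170, 164, 162, 167, 176, 182, 183, 183, 183, 184, 185, 185, 185, 185, 185]
    now  [197, 186, 174, 175, 189, 198, 202, 204, 207, 207, 207, 207, 207, 208, 208, 208, 206, 199, 188, 191, 197, 186, 172, 179, 197, 204, 202, 194, 188, 182, 171, 167, 171, 181, 185, 186, 186, 186]
0 [[249.3, 171.0], [264.5, 177.3], [280.3, 183.9], [264.5, 184.6]]
0.02 [[249.1, 166.1], [264.5, 172.3], [280.5, 178.9], [264.5, 179.8]]
```

The bar peak at column 264 has moved from row 171 to row 177. The prediction for a shut sash is 177.3, so the sash is fully down, and the tubs have not moved. Handing in.

```bash
python3 -c "
from plant import sign_off
print(sign_off())"
```

```text
the job is handed in; nothing more can be done
None
```

The job is handed in: the tray is wholly inside the case with both tubs standing, the sash was lowered slowly until fully shut, and the other things were not touched; the hand-in call gave no verdict back.

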